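Load the collecting beaker and shut the mill's drawers

ROBOT

A 6-joint arm with a two-finger parallel gripper is mounted at the origin on a cart in front of the work surface, level with it; the furniture and walls round the work are solid. World frame = base frame: x ahead of the robot, y to its left, z up, the work surface at z = 0. Lengths are in m, angles in rad, forces in N, time in s.
With the tool pointing down it reaches from about 0.3 to 0.875 m from the base axis. Payload 6.4 kg.
Tool frame: the origin (TCP) lies midway between the tips of the shut fingers; the grasp point (between the pads) lies 19 mm behind it; z points along the fingers, y is the line along which they close (so a half turn about z gives the same grasp; the last joint's range is limited). The gripper opens to 85 mm and grips with 20 to 120 N. Pads are 22 mm wide; open, the fingers measure 114 mm over their backs; the gripper's body (76 mm by 85 mm) begins 54 mm behind the grasp point. The pads swing forward as they close: fully open they stand 13 mm farther back than shut.
Start: joints at [-1.465, 0.181, 1.607, -0, 1.354, -0.206], TCP at [0.176, -0.547, 0.231] pointing down, gripper open.
Joint ranges: [-2.99, 2.99], [-0.89, 2.07], [0.3, 2.58], [-1.14, 4.28], [0, 2.63], [-3.12, 3.12]. Speed limits (rad/s): [2.57, 2.57, 3.01, 3.14, 3.14, 3.14].

INTERFACE

Orientations are given as a unit quaternion [w, x, y, z].
In Python, from bench import get_obs, camera, hand_in gives the robot as it stands.
- The arm moves only by the tool carry_out, never from a script. Its argument "plan" is a list that holds one entry, the list of rows, each a list of 7 numbers: the shift along the world's x, y, z in m, then the turn, a rotation vector about the world's x, y, z in rad, then the opening, from 0 (shut) to 1 (fully open). In form: [[[x, y, z, rx, ry, rz, hand], ...]]. A call has exactly 5 rows; each row is the pose to reach, as a shift and turn from the pose commanded when the call began; what a row does not reach only later rows make up. A row lasts 1/12 s, in which the tool goes at most 41.7 mm and 7.16 degrees, less where a joint would pass 70% of its speed; a pose out of reach is approached as far as the arm can. A call with a gripper value outside its range is refused whole. The fingers move at their own pace and stop on an object; the grip force is fixed at half the most. Time passes only in rows, so rows that repeat a pose let the fingers close, or fill a call up. It gives the time, the measured TCP pose, the force, the opening and the grip force at its end, in the units of the state.
- get_obs(): the state, without advancing time (a new reading comes with each control period).
- camera(name): name is "scene" or "top"; returns a dict with "pixels" (384x512x3 uint8, red, green, blue), "z_map" (384x512 float32, m along the optical axis (not along the pixel's ray), 0 where there is no reading), "camera_matrix" (3x3 intrinsics, pixels), "cam_to_world" (4x4, takes a point from camera to world coordinates). Camera axes: x right, y up, looking along -z (the intrinsics and any distortion apply to the point x, -y, -z); pixel columns grow to the right and rows downward; lengths in m; the calibration is good to about 2 mm. A picture is of the moment at which its call begins.
- hand_in(): hands the job in; it is judged then, once.
The state is a dict: "time_s": time; "q": joint angles; "dq": joint speeds; "joint_efforts": joint torques, N m; "eef_pos": TCP position; "eef_rot": TCP orientation; "wrist_force": force on the tool from outside, world axes, zero at the start; "torque": the same for the moment, N m; "opening": opening from 0.0 (shut) to 1.0 (fully open); "grasp_force": force on a finger pad.
Only numpy, scipy, OpenCV 4.12 (cv2) and the standard library are available. Lean on these libraries where they do the work, as an engineer would, in place of code of your own. Each camera call takes 0.05 s, during which the arm holds its last target. There are 200 camera calls.

TASK

Get the grain mill ready for its next sample: stand the empty white plastic beaker upright on the floor of the mill's left-hand drawer, then close up by pushing both drawers fully home. Keep the beaker upright all the while (push gently) and leave the two sample jars alone.

Things in the scene. Friction and masses are not known exactly. Their poses are not given: they have to be found in the camera images.
- mill_front (a point): Point on the tall grey grain mill at table height, between its two drawers, in the plane of their shut front plates; x away from the robot (drawers shut that way), y left, z up. In this frame a clear guard hangs above the drawers from z = 0.116: face at x = 0.021, foot flange to x = 0.006, y from -0.29 to 0.20; a bow handle at its left edge reaches to x = -0.021 at z = 0.40 to 0.56.
- grain_mill_drawer_left (a joint): The mill's left-hand steel drawer seen from the robot: travel in m, 0 = shut fully home, grows as it is pulled out toward the robot (at most 0.2). Starts well open, empty. Inside 143 mm wide, 269 long; floor 5 mm above the table, side walls up to 88, front plate 2 thick up to 106 mm; a bent lip sticks 15 mm out of the front at 44 to 56 mm height. Friction about 1.5 N.
- grain_mill_drawer_right (a joint): The mill's right-hand steel drawer seen from the robot: travel in m, 0 = shut fully home, grows as it is pulled out toward the robot (at most 0.2). Same size as the left one and empty; starts partly open.
- drawer_left_front (a point): Outer face of the left drawer's front plate, mid-width, 80 mm above the table (above the lip); moves with the drawer; axes as the mill's.
- drawer_left_floor (a point): Middle of the left drawer's inner floor, 136 mm behind its front plate; moves with the drawer; axes as the mill's.
- drawer_right_front (a point): Outer face of the right drawer's front plate, mid-width, 80 mm above the table; moves with the drawer; axes as the mill's.
- beaker: White plastic beaker, empty, open at the top, 72 mm tall, 56 mm across at the foot and 60 mm at the rim, with a spout on its +y side that adds 6 mm; z up. Origin at the underside, 3 mm off the vessel's centre line toward the spout. About 40 g.
- beaker_axis (a point): Point on the beaker's centre line 45 mm above its foot; x across the vessel (square to the spout), z up.
- jar: Sample jar with a blue screw lid, 68 mm across, 115 mm tall; origin at the centre of its underside. Bystander.
- small_jar: Amber sample jar with a black lid, 45 mm across, 75 mm tall; origin at the centre of its underside. Bystander.
- parts_case: Small plastic parts case with blue front, shut, fixed, 97 x 112 x 42 mm; origin at the centre of its underside. Bystander beside the left drawer.
Not all that is in view belongs to the job. What is shaped like the beaker but yellow is not meant.

How it is judged:
On the way:
1. the beaker stands upright and let go on the floor of the open left drawer (x of beaker_axis in the frame of drawer_left_floor between -0.125 and 0.125 m and y of beaker_axis in the frame of drawer_left_floor between -0.06 and 0.06 m and z of beaker_axis in the frame of drawer_left_floor below 0.055 m and angle between beaker's own z axis and vertical below 0.15 rad and contact force between the fingers and beaker below 0.1 N and value of joint grain_mill_drawer_left above 0.04 m), for 0.2 s.
At the end, for the whole second after the job is handed in: Both drawers are shut to within 5 mm of fully home and at rest; the beaker stands upright (within 0.15 rad) on the floor of the left drawer (x of beaker_axis in the frame of drawer_left_floor between -0.125 and 0.125 m and y of beaker_axis in the frame of drawer_left_floor between -0.06 and 0.06 m and z of beaker_axis in the frame of drawer_left_floor below 0.055 m and angle between beaker's own z axis and vertical below 0.15 rad and value of joint each of grain_mill_drawer_left, grain_mill_drawer_right below 0.005 m and linear speed of beaker below 0.02 m/s); the robot touches nothing.
It fails at once if the beaker is tipped over (more than 0.6 rad from upright) (angle between beaker's own z axis and vertical above 0.6 rad).
It fails at once if a sample jar is moved more than 30 mm (distance of any of jar, small_jar from where it was at the start of the episode above 0.03 m).
It also fails if it takes over 69 s, if anything falls off the work surface, if the arm or the gripper's body presses on something with over 40 N, if the wrist force passes 120 N, or if a joint passes its speed limit or range.

## Working session

There is one attempt and no reset: what is moved stays moved. The work goes in short steps, Python scripts to look and compute and a tool call to move; the robot and the scene stay as the last step left them, time stands still between calls to the robot, and variables do not carry over. Pictures are saved under pics/ and viewed, at most 10 in all, crops included, and the job is handed in when it is done.

Besides the shell and the picture viewer there is one more tool, called after "Emit:" in YAML: its name, and indented under it one key for each argument. carry_out: Moves the arm, as the interface text tells. Its arguments: {"type":"object","properties":{"plan":{"type":"array","items":{"type":"array","items":{"type":"array","items":{"type":"number"}}}}},"required":["plan"]}

```bash
mkdir -p pics
cat > h.py <<'E'
import numpy as np,cv2
from bench import get_obs,camera,hand_in
def snap(n,f):
    c=camera(n); cv2.imwrite(f'pics/{f}.png',c['pixels'][...,::-1]); np.savez(f'pics/{f}.npz',**c); return c
def cloud(c):
    K=np.array(c['camera_matrix']);T=np.array(c['cam_to_world']);z=c['z_map'];v,u=np.mgrid[:384,:512]
    P=np.stack([(u-K[0,2])/K[0,0]*z,-(v-K[1,2])/K[1,1]*z,-z],-1)
    return P@T[:3,:3].T+T[:3,3]
E
python3 - <<'E'
from h import *
print(get_obs()); 
for n in('scene','top'):
    c=snap(n,n+'0'); print(c['camera_matrix'],c['cam_to_world'],[k for k in c])
a=[cv2.imread(f'pics/{n}0.png') for n in('scene','top')]
for n,i in zip(('scene','top'),a): cv2.imwrite(f'pics/{n}0b.png',cv2.resize(i,(768,576),interpolation=cv2.INTER_CUBIC))
E
```

```text
{'time_s': 0.0, 'q': array([-1.46533393e+00,  1.81544294e-01,  1.60804004e+00, -3.18837991e-06,
        1.35380056e+00, -2.06296144e-01]), 'dq': array([ 0.00084726,  0.00193479,  0.00046506, -0.00067181,  0.00096198,
        0.00011605]), 'joint_efforts': array([-5.84994687e-04, -4.44872332e+01, -3.51342952e+01, -2.85048909e-04,
        9.04477289e-03,  1.65903856e-05]), 'eef_pos': array([ 0.17632798, -0.54669829,  0.23036685]), 'eef_rot': array([-8.95063523e-04,  9.87874957e-01,  1.55249046e-01,  4.36061030e-05]), 'wrist_force': array([ 0.01459132, -0.62030518, -0.15531035]), 'torque': array([-0.06058792,  0.0235759 ,  0.03397731]), 'grasp_force': 0.0, 'opening': 0.9979722522915446}
[[386.33108822   0.         247.42792293]
 [  0.         386.33108822 194.16979258]
 [  0.           0.           1.        ]] [[-0.75691595  0.55656229 -0.34251519  0.19891558]
 [-0.65348745 -0.64916591  0.38927853  0.33927009]
 [-0.00569144  0.5184805   0.85507051  1.08720315]
 [ 0.          0.          0.          1.        ]] ['pixels', 'z_map', 'camera_matrix', 'cam_to_world']
[[438.85829639   0.         261.14220296]
 [  0.         438.85829639 192.56051782]
 [  0.           0.           1.        ]] [[-0.29494586  0.93597981 -0.19222054  0.35524748]
 [-0.95549982 -0.28781718  0.06466345 -0.01961178]
 [ 0.00519931  0.20273891  0.97921903  1.28971929]
 [ 0.          0.          0.          1.        ]] ['pixels', 'z_map', 'camera_matrix', 'cam_to_world']
```

View pics/scene0b.png

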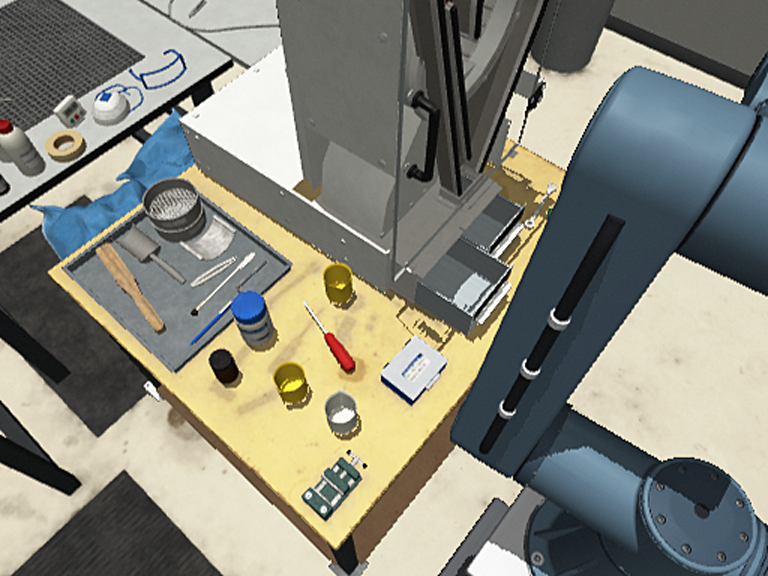

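View pics/top0b.png

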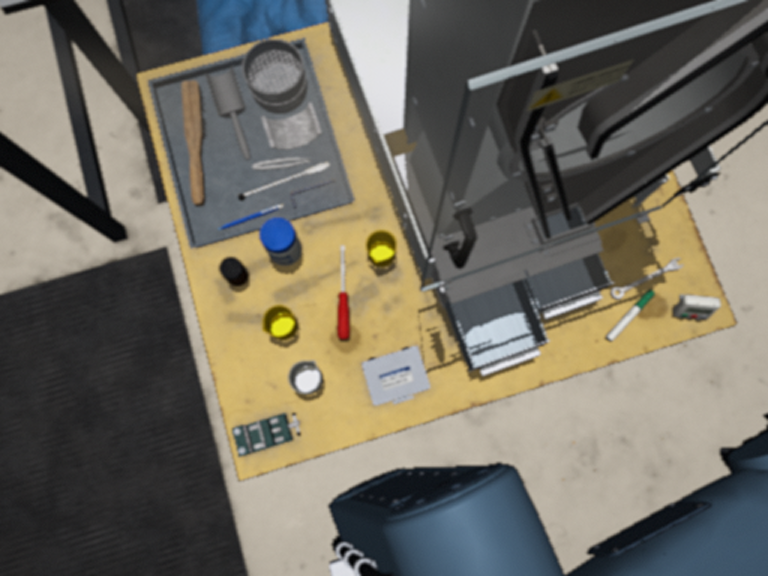

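The scene view (768 px) shows the white beaker at (341,413), a yellow one at (291,383), jars at (252,320) and (223,367), the case at (413,370), and the left drawer's front near (490,300). In the top view the beaker is at (307,379), the left drawer's front edge runs (473,365)-(543,343), and the right drawer's front is near (570,300).

Run:
```python
from h import *
np.set_printoptions(precision=4,suppress=True)
c={n:dict(np.load(f'pics/{n}0.npz')) for n in('scene','top')}
C={n:cloud(c[n]) for n in c}
# top view crop of drawers, and beaker
im=c['top']['pixels'][...,::-1]
a=cv2.resize(im[165:260,270:430],(800,475),interpolation=cv2.INTER_CUBIC); cv2.imwrite('pics/crop1.png',a)
for n,(u,v) in [('top',(205,253)),('top',(187,216)),('top',(254,167)),('top',(186,157)),('top',(156,181)),('top',(265,250)),('scene',(227,275)),('scene',(193,255)),('scene',(225,190)),('scene',(168,205)),('scene',(149,240))]:
    print(n,u,v,C[n][v,u])
# rim circle of beaker: points z 0.066..0.078 near
for n,(u,v) in [('top',(205,253)),('scene',(227,275))]:
    p0=C[n][v,u]; P=C[n].reshape(-1,3)
    near=np.hypot(*(P[:,:2]-p0[:2]).T)<0.06
    for lo,hi in((.062,.08),(.03,.062),(.0,.012)):
        s=near&(P[:,2]>lo)&(P[:,2]<hi)
        if s.sum()>5:
            Q=P[s]; (ctr,r)=cv2.minEnclosingCircle(Q[:,:2].astype(np.float32)); print(n,lo,s.sum(),ctr,r,Q.min(0),Q.max(0))
# height profile of drawers in top
P=C['top'][165:260,270:430].reshape(-1,3)
print(np.histogram(P[:,2],bins=np.arange(-.01,.2,.01)))
```

```text
top 205 253 [0.484  0.1042 0.0059]
top 187 216 [0.6051 0.1263 0.0007]
top 254 167 [ 0.6895 -0.1072  0.004 ]
top 186 157 [0.7438 0.0726 0.1143]
top 156 181 [0.7129 0.1752 0.077 ]
top 265 250 [ 0.4387 -0.0636  0.0401]
scene 227 275 [0.4981 0.0932 0.0043]
scene 193 255 [0.6168 0.1139 0.0054]
scene 225 190 [ 0.6976 -0.1161  0.0083]
scene 168 205 [0.7405 0.0736 0.1125]
scene 149 240 [0.7199 0.1775 0.0714]
top 0.062 87 (0.48734891414642334, 0.10024849325418472) 0.03253728523850441 [0.4556 0.0721 0.0627] [0.5151 0.1318 0.0779]
top 0.03 67 (0.48460543155670166, 0.10071668773889542) 0.029098667204380035 [0.4564 0.0732 0.0308] [0.5124 0.1295 0.0609]
top 0.0 695 (0.4837615489959717, 0.10430636256933212) 0.05979614704847336 [0.425  0.0463 0.    ] [0.5431 0.1631 0.0117]
scene 0.062 105 (0.4897845983505249, 0.10066256672143936) 0.033519160002470016 [0.4568 0.0719 0.0621] [0.5168 0.1315 0.0777]
scene 0.03 156 (0.4863482713699341, 0.10134173929691315) 0.03018486313521862 [0.4572 0.0733 0.03  ] [0.5144 0.1314 0.062 ]
scene 0.0 676 (0.4980425536632538, 0.0931362435221672) 0.06003662943840027 [0.4381 0.0335 0.    ] [0.5577 0.1522 0.0119]
(array([3328, 5997,  409,  119,  167,  453,  511,  181,  161,  212,  145,
        313, 1864,  107,   22,   36,    5,    1,    2,    1]), array([-0.01,  0.  ,  0.01,  0.02,  0.03,  0.04,  0.05,  0.06,  0.07,
        0.08,  0.09,  0.1 ,  0.11,  0.12,  0.13,  0.14,  0.15,  0.16,
        0.17,  0.18,  0.19]))
```

View pics/crop1.png

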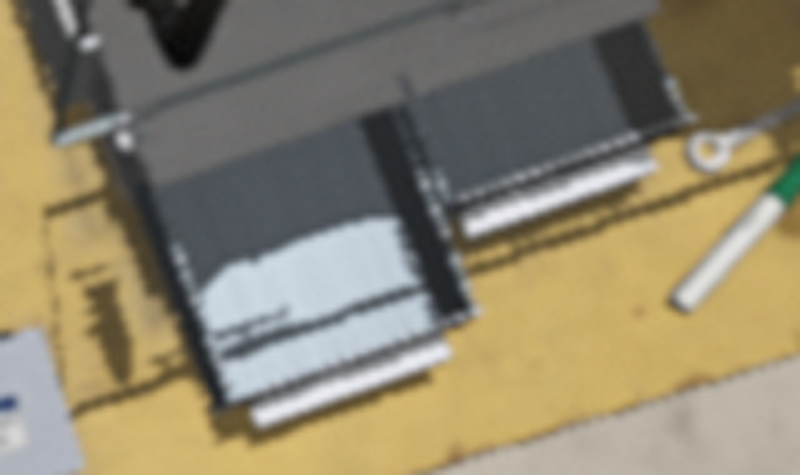

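```bash
cat >> h.py <<'E'
def ray(c,u,v,z):
    K=np.array(c['camera_matrix']);T=np.array(c['cam_to_world'])
    d=T[:3,:3]@np.array([(u-K[0,2])/K[0,0],-(v-K[1,2])/K[1,1],-1]); return T[:3,3]+d*(z-T[2,3])/d[2]
E
python3 - <<'E'
from h import *
np.set_printoptions(precision=4,suppress=True)
c={n:dict(np.load(f'pics/{n}0.npz')) for n in('scene','top')}
C={n:cloud(c[n]) for n in c}
for cx,cy in((218,405),(475,312),(450,207),(690,122)):print(ray(c['top'],270+cx/5-.4,165+cy/5-.4,.106))
P=np.vstack([C[n].reshape(-1,3) for n in C])
for nm,c0 in(('L',(.58,-.08)),('R',(.62,-.24))):pass
# front plates: z .085-.108, list
s=(P[:,2]>.092)&(P[:,2]<.108)&(P[:,0]>.4)&(P[:,0]<.75)&(P[:,1]<0.02)&(P[:,1]>-.4)
Q=P[s];print(s.sum());print(Q[np.argsort(Q[:,1])][::max(1,len(Q)//50)])
# beaker rim
for n in C:
    q=C[n].reshape(-1,3); d=q[:,:2]-[.4862,.1013]
    s=(np.hypot(*d.T)<.045)&(q[:,2]>.06)&(q[:,2]<.08); d=d[s];r=np.hypot(*d.T);a=np.degrees(np.arctan2(d[:,1],d[:,0]))
    print(n,[(int(b),round(r[(a>=b)&(a<b+20)].max(),4)) for b in range(-180,180,20) if ((a>=b)&(a<b+20)).any()])
im=c['top']['pixels'][...,::-1][215:290,140:300]
a=cv2.resize(im,(800,375),interpolation=cv2.INTER_CUBIC)
im=c['scene']['pixels'][...,::-1][235:330,180:300]
b=cv2.resize(im,(758,600),interpolation=cv2.INTER_CUBIC)
cv2.imwrite('pics/crop2.png',b)
# parts case corners
q=P[(P[:,2]>.036)&(P[:,2]<.047)&(P[:,0]>.35)&(P[:,0]<.56)&(P[:,1]>-.12)&(P[:,1]<.06)].astype(np.float32)
print(cv2.minAreaRect(q[:,:2]))
E
```

```text
[ 0.4073 -0.1886  0.106 ]
[ 0.4139 -0.338   0.106 ]
[ 0.4724 -0.3446  0.106 ]
[ 0.4782 -0.4877  0.106 ]
509
[[ 0.4759 -0.3998  0.1056]
 [ 0.4788 -0.389   0.1069]
 [ 0.477  -0.3812  0.1059]
 [ 0.4769 -0.3721  0.0996]
 [ 0.473  -0.3648  0.1007]
 [ 0.4728 -0.3561  0.1003]
 [ 0.4738 -0.3489  0.1069]
 [ 0.4194 -0.3445  0.0927]
 [ 0.4322 -0.3417  0.0925]
 [ 0.5182 -0.3389  0.092 ]
 [ 0.4112 -0.3315  0.098 ]
 [ 0.4111 -0.3232  0.0962]
 [ 0.4107 -0.3131  0.1014]
 [ 0.5549 -0.3044  0.1079]
 [ 0.546  -0.2957  0.1066]
 [ 0.4117 -0.289   0.1079]
 [ 0.4144 -0.2793  0.1054]
 [ 0.5443 -0.2716  0.1074]
 [ 0.4099 -0.2609  0.0929]
 [ 0.4112 -0.2534  0.1068]
 [ 0.4118 -0.2441  0.1065]
 [ 0.409  -0.234   0.107 ]
 [ 0.5645 -0.2262  0.106 ]
 [ 0.4086 -0.2166  0.1078]
 [ 0.5489 -0.2092  0.1072]
 [ 0.4101 -0.2016  0.1058]
 [ 0.42   -0.1987  0.0923]
 [ 0.545  -0.1947  0.1006]
 [ 0.5541 -0.1914  0.101 ]
 [ 0.5685 -0.1907  0.0929]
 [ 0.5962 -0.1898  0.1074]
 [ 0.5833 -0.1891  0.1   ]
 [ 0.5748 -0.1886  0.0947]
 [ 0.648  -0.1867  0.0975]
 [ 0.673  -0.1853  0.1069]
 [ 0.6105 -0.1834  0.099 ]
 [ 0.6108 -0.1791  0
[... 921 characters left out ...]
float64(0.0297)), (-140, np.float64(0.0299)), (-120, np.float64(0.0276)), (-100, np.float64(0.0292)), (-80, np.float64(0.0296)), (-60, np.float64(0.034)), (-40, np.float64(0.0302)), (-20, np.float64(0.0288)), (0, np.float64(0.0296)), (20, np.float64(0.0287)), (40, np.float64(0.0302)), (60, np.float64(0.0304)), (80, np.float64(0.0306)), (100, np.float64(0.0311)), (120, np.float64(0.0307)), (140, np.float64(0.0309)), (160, np.float64(0.0297))]Traceback (most recent call last):
  File "<stdin>", line 23, in <module>
cv2.error: OpenCV(4.12.0) /io/opencv/modules/imgproc/src/convhull.cpp:143: error: (-215:Assertion failed) total >= 0 && (depth == CV_32F || depth == CV_32S) in function 'convexHull'
```

View pics/crop2.png

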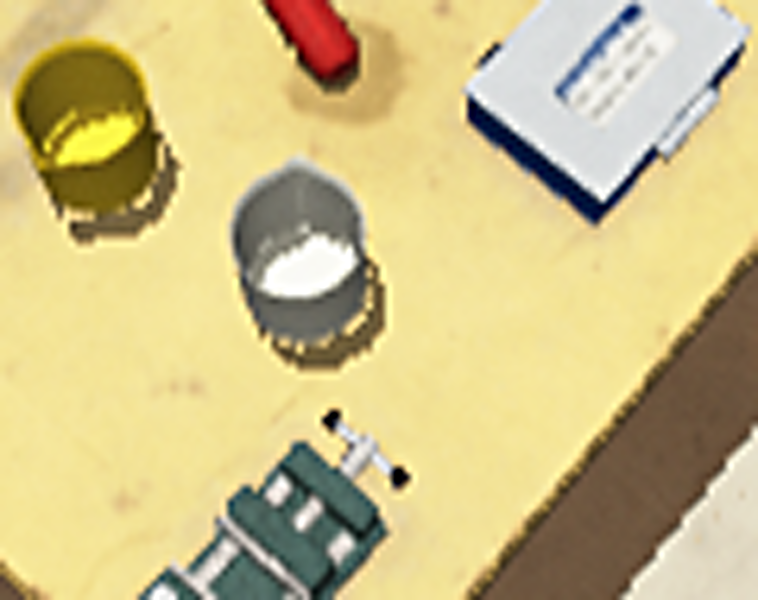

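The crop shows the white beaker's spout pointing up the picture at (298,162), with the rim centre near (300,215). That puts the beaker axis at about (0.486, 0.101) with the spout at −50° in world. The yellow beaker, the screwdriver and the case stand clear. The mill is yawed about +2.4°.

Emit:
carry_out:
  plan:
    - [[0.018, 0.036, 0, 0, 0, -0.06, 1], [0.036, 0.072, 0, 0, 0, -0.12, 1], [0.054, 0.108, 0, 0, 0, -0.18, 1], [0.072, 0.144, 0, 0, 0, -0.24, 1], [0.09, 0.18, 0, 0, 0, -0.3, 1]]

```text
time_s: 0.52
eef_pos: [0.2667, -0.3653, 0.2307]
eef_rot: [-0.0, 1.0, 0.004, -0.0]
wrist_force: [0.6, -0.3, 0.3]
opening: 0.998
grasp_force: 0.0
```

Run:
```python
from h import *
np.set_printoptions(precision=3,suppress=True)
C=[cloud(dict(np.load(f'pics/{n}0.npz'))) for n in('scene','top')]
P=np.vstack([x.reshape(-1,3) for x in C])
b=np.array([.4862,.1013])
for ang in (50,60,70,80,90):
    a=np.radians(ang);u=np.array([np.cos(a),np.sin(a)]);v=np.array([-u[1],u[0]])
    d=P[:,:2]-b; s=(abs(d@u)<.065)&(abs(d@u)>.034)&(abs(d@v)<.018)&(P[:,2]>.012)&(P[:,2]<.2)
    t=(abs(d@u)<.055)&(abs(d@v)<.055)&(P[:,2]>.08)&(P[:,2]<.3)
    print(ang,s.sum(),P[s][:3],t.sum())
s=(P[:,2]>.11)&(P[:,2]<.135)&(P[:,1]>-.36)&(P[:,1]<-.12)&(P[:,0]>.4)&(P[:,0]<.66)
Q=P[s];print('guard low x by y',[(y,np.percentile(Q[abs(Q[:,1]-y)<.02][:,0],[1,5,20])) for y in(-.34,-.3,-.26,-.22,-.18,-.15)])
s=(P[:,2]>.38)&(P[:,2]<.6)&(P[:,1]>-.3)&(P[:,1]<-.05)&(P[:,0]>.4)&(P[:,0]<.6)
print('handle',s.sum(),P[s].min(0),P[s].max(0))
for x0 in(.41,.475):
    s=(P[:,2]>.1)&(P[:,2]<.109)&(abs(P[:,0]-x0)<.012)&(P[:,1]<-.15)&(P[:,1]>-.5)
    print(np.polyfit(P[s][:,1],P[s][:,0],1),s.sum(),P[s].min(0),P[s].max(0))
```

```text
50 0 [] 0
60 0 [] 0
70 0 [] 0
80 0 [] 0
90 0 [] 0
guard low x by y [(-0.34, array([0.537, 0.543, 0.562])), (-0.3, array([0.535, 0.54 , 0.56 ])), (-0.26, array([0.533, 0.538, 0.554])), (-0.22, array([0.532, 0.537, 0.553])), (-0.18, array([0.533, 0.542, 0.56 ])), (-0.15, array([0.566, 0.568, 0.57 ]))]
handle 2184 [ 0.525 -0.3    0.38 ] [ 0.6   -0.144  0.6  ]
[-0.044  0.4  ] 94 [ 0.406 -0.341  0.1  ] [ 0.417 -0.201  0.109]
[-0.041  0.461] 83 [ 0.473 -0.492  0.1  ] [ 0.483 -0.349  0.109]
```

Emit:
carry_out:
  plan:
    - [[0.017, 0.036, 0, 0, 0, -0.07, 1], [0.034, 0.072, 0, 0, 0, -0.14, 1], [0.051, 0.108, 0, 0, 0, -0.21, 1], [0.068, 0.144, 0, 0, 0, -0.28, 1], [0.085, 0.18, 0, 0, 0, -0.35, 1]]

```text
time_s: 0.93
eef_pos: [0.3516, -0.1853, 0.2312]
eef_rot: [0.0, 0.985, -0.17, 0.0]
wrist_force: [-0.8, -0.7, 0.1]
opening: 0.999
grasp_force: 0.0
```

Emit:
carry_out:
  plan:
    - [[0.017, 0.036, 0, 0, 0, 0, 1], [0.034, 0.072, 0, 0, 0, 0, 1], [0.051, 0.108, -0.01, 0, 0, 0, 1], [0.068, 0.144, -0.02, 0, 0, 0, 1], [0.085, 0.18, -0.03, 0, 0, 0, 1]]

```text
time_s: 1.35
eef_pos: [0.4368, -0.0052, 0.2011]
eef_rot: [0.0, 0.986, -0.168, 0.0]
wrist_force: [0.6, -0.5, -0.9]
opening: 1.003
grasp_force: 0.0
```

Emit:
carry_out:
  plan:
    - [[0.02, 0.035, -0.01, 0, 0, 0, 1], [0.035, 0.07, -0.03, 0, 0, 0, 1], [0.049, 0.106, -0.05, 0, 0, 0, 1], [0.049, 0.106, -0.06, 0, 0, 0, 1], [0.049, 0.106, -0.06, 0, 0, 0, 1]]

```text
time_s: 1.77
eef_pos: [0.4832, 0.1006, 0.138]
eef_rot: [0.0, 0.986, -0.166, -0.003]
wrist_force: [-0.5, 0.5, -0.5]
opening: 1.0
grasp_force: 0.0
```

Run:
```python
from h import *
o=get_obs();print(o['eef_pos'],o['eef_rot'],o['q'],o['time_s'])
c=snap('scene','s1');cv2.imwrite('pics/s1c.png',cv2.resize(c['pixels'][130:330,120:380,::-1],(780,600),interpolation=cv2.INTER_CUBIC))
```

```text
[0.48315003 0.10063241 0.13801054] [ 4.09432465e-04  9.86063850e-01 -1.66337908e-01 -3.10104279e-03] [-3.56734245e-02  1.12182792e-01  1.88802253e+00  1.17155247e-06
  1.14764325e+00  1.86935340e+00] 1.7667
```

View pics/s1c.png

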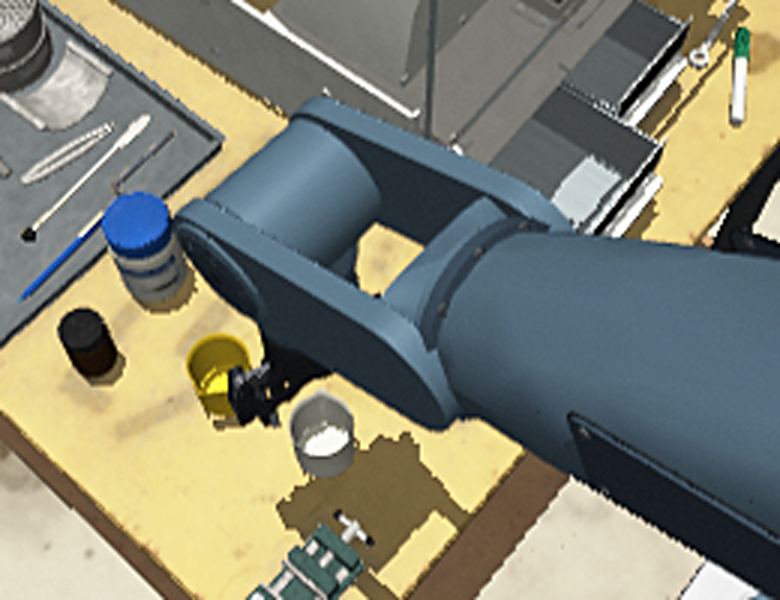

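The view shows the open gripper above the beaker (beaker rim at (322,435), finger at (250,395)). The wide wrist yoke matters near the guard, so I measure it while descending.

Emit:
carry_out:
  plan:
    - [[0.002, 0.001, -0.02, 0, 0, 0, 1], [0.002, 0.001, -0.045, 0, 0, 0, 1], [0.002, 0.001, -0.075, 0, 0, 0, 1], [0.002, 0.001, -0.1, 0, 0, 0, 1], [0.002, 0.001, -0.107, 0, 0, 0, 1]]

```text
time_s: 2.23
eef_pos: [0.4851, 0.0981, 0.032]
eef_rot: [0.0, 0.986, -0.169, -0.002]
wrist_force: [-1.0, -0.8, -1.3]
opening: 1.002
grasp_force: 0.0
```

Run:
```python
from h import *
np.set_printoptions(precision=3,suppress=True)
o=get_obs();t=o['eef_pos'];print(t,o['eef_rot'],o['wrist_force'],o['q'])
C=cloud(snap('scene','s2'));D=cloud(snap('top','t2'))
P=np.vstack([C.reshape(-1,3),D.reshape(-1,3)])
d=P-t
s=(d[:,2]>.08)&(P[:,2]<.75)&(abs(d[:,0])<.25)&(abs(d[:,1])<.2)&(P[:,1]>-.1)
for lo in np.arange(.08,.6,.04):
    q=d[s&(d[:,2]>lo)&(d[:,2]<lo+.04)]
    if len(q)>5: print(round(lo,2),len(q),np.percentile(q,1,0)[:2],np.percentile(q,99,0)[:2])
q=C.reshape(-1,3)
r=q[(q[:,2]>.062)&(q[:,2]<.08)&(np.hypot(*(q[:,:2]-[.487,.101]).T)<.036)]
print('rim',len(r),r.min(0),r.max(0))
a=cv2.imread('pics/s2.png')[190:310,150:310];b=cv2.imread('pics/t2.png')[190:310,110:270]
cv2.imwrite('pics/s2c.png',np.hstack([cv2.resize(x,(400,300)) for x in(a,b)]))
```

```text
[0.485 0.098 0.032] [ 0.     0.986 -0.169 -0.002] [-0.974 -0.846 -1.284] [-0.041  0.294  1.934 -0.     0.918  1.871]
0.08 429 [-0.032 -0.069] [0.25  0.069]
0.12 107 [-0.037 -0.06 ] [0.03 0.06]
0.16 71 [-0.038 -0.018] [0.014 0.039]
0.2 36 [-0.039 -0.018] [-0.014  0.032]
0.24 19 [-0.039 -0.024] [-0.028  0.01 ]
0.28 182 [-0.062 -0.065] [0.042 0.066]
0.32 2880 [-0.088 -0.064] [0.042 0.065]
0.36 2434 [-0.139 -0.058] [0.023 0.065]
0.4 1586 [-0.159 -0.057] [-0.03   0.065]
0.44 3014 [-0.172 -0.054] [-0.085  0.064]
0.48 2057 [-0.209 -0.049] [-0.121  0.066]
0.52 2979 [-0.245 -0.051] [-0.151  0.07 ]
0.56 3941 [-0.247 -0.051] [-0.183  0.07 ]
rim 30 [0.457 0.083 0.063] [0.492 0.131 0.077]
```

View pics/s2c.png

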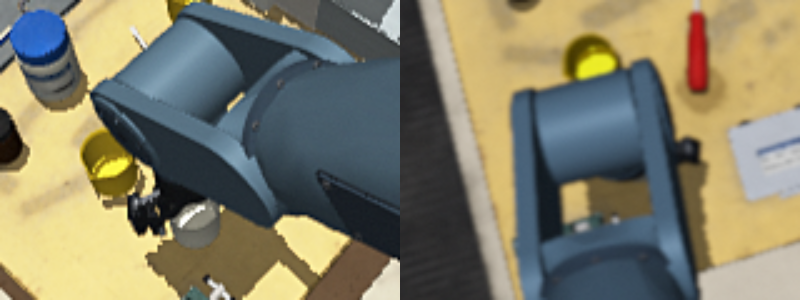

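The yellow beaker is clear of the fingers, the white beaker is between them, and nothing was touched. The yoke reaches about 45 mm ahead of the TCP and 65 mm to each side, at z +0.28 to +0.40. At the drawer I will therefore keep the TCP near x = 0.457. Closing now.

Emit:
carry_out:
  plan:
    - [[0.001, 0.001, 0.004, 0, 0, 0, 1], [0.001, 0.001, 0.004, 0, 0, 0, 0.6], [0.001, 0.001, 0.004, 0, 0, 0, 0.3], [0.001, 0.001, 0.004, 0, 0, 0, 0.3], [0.001, 0.001, 0.004, 0, 0, 0, 0.3]]

```text
time_s: 2.75
eef_pos: [0.4902, 0.1006, 0.0409]
eef_rot: [-0.0, 0.986, -0.168, 0.002]
wrist_force: [-3.3, -0.4, 11.8]
opening: 0.684
grasp_force: 63.2
```

Emit:
carry_out:
  plan:
    - [[0, 0, 0.005, 0, 0, 0, 0.3], [0, 0, 0.015, 0, 0, 0, 0.3], [0, 0, 0.03, 0, 0, 0, 0.3], [0, 0, 0.045, 0, 0, 0, 0.3], [0, 0, 0.06, 0, 0, 0, 0.3]]

```text
time_s: 3.17
eef_pos: [0.4885, 0.1008, 0.0998]
eef_rot: [-0.0, 0.986, -0.168, 0.0]
wrist_force: [0.6, 0.9, -0.6]
opening: 0.678
grasp_force: 64.1
```

Run:
```python
from h import *
np.set_printoptions(precision=4,suppress=True)
o=get_obs();print(o['eef_pos'],o['eef_rot'],o['wrist_force'],o['opening'],o['grasp_force'])
c=snap('scene','s3');q=cloud(c).reshape(-1,3);t=o['eef_pos']
px=c['pixels'].reshape(-1,3).astype(int)
s=(np.hypot(*(q[:,:2]-t[:2]).T)<.045)&(q[:,2]>.02)&(q[:,2]<.16)&(px.min(1)>60)
print(s.sum(),q[s].min(0),q[s].max(0))
cv2.imwrite('pics/s3c.png',cv2.resize(c['pixels'][210:310,170:310,::-1],(560,400),interpolation=cv2.INTER_CUBIC))
```

```text
[0.4885 0.1008 0.0998] [-0.0001  0.9858 -0.1682  0.0003] [ 0.6049  0.9354 -0.5736] 0.6781075796945877 64.0968632872682
389 [0.4547 0.0739 0.0585] [0.5118 0.1433 0.1364]
```

View pics/s3c.png

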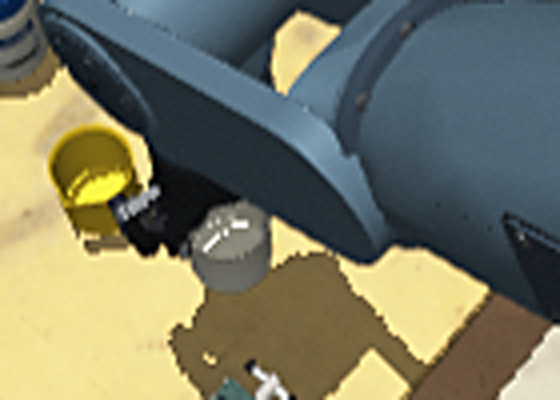

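The beaker is held upright between the fingers at (230,245) in the crop, about 60 mm above the table, with its foot about 35 mm below the TCP. Carrying it round behind the guard handle.

Emit:
carry_out:
  plan:
    - [[-0.014, -0.03, 0.02, 0, 0, 0.06, 0.3], [-0.028, -0.06, 0.04, 0, 0, 0.12, 0.3], [-0.042, -0.095, 0.055, 0, 0, 0.18, 0.3], [-0.056, -0.13, 0.065, 0, 0, 0.24, 0.3], [-0.069, -0.16, 0.07, 0, 0, 0.3, 0.3]]

```text
time_s: 3.63
eef_pos: [0.4195, -0.0611, 0.1703]
eef_rot: [0.001, 1.0, -0.017, 0.002]
wrist_force: [0.8, -1.5, -1.3]
opening: 0.686
grasp_force: 64.4
```

Emit:
carry_out:
  plan:
    - [[-0.005, -0.032, 0, 0, 0, 0.04, 0.3], [-0.01, -0.064, 0, 0, 0, 0.085, 0.3], [-0.015, -0.096, 0, 0, 0, 0.085, 0.3], [-0.015, -0.128, 0, 0, 0, 0.085, 0.3], [-0.015, -0.16, 0, 0, 0, 0.085, 0.3]]

```text
time_s: 4.05
eef_pos: [0.404, -0.2209, 0.1688]
eef_rot: [0.0, 1.0, 0.023, 0.0]
wrist_force: [0.5, 0.1, 0.0]
opening: 0.678
grasp_force: 64.4
```

Emit:
carry_out:
  plan:
    - [[0, -0.03, 0, 0, 0, 0, 0.3], [0.01, -0.041, 0, 0, 0, 0, 0.3], [0.025, -0.041, 0, 0, 0, 0, 0.3], [0.04, -0.041, 0, 0, 0, 0, 0.3], [0.05, -0.041, 0, 0, 0, 0, 0.3]]

```text
time_s: 4.47
eef_pos: [0.4553, -0.2607, 0.1685]
eef_rot: [0.0, 1.0, 0.023, 0.0]
wrist_force: [0.2, -0.5, 0.7]
opening: 0.681
grasp_force: 64.4
```

Run:
```python
from h import *
np.set_printoptions(precision=4,suppress=True)
o=get_obs();print(o['eef_pos'],o['eef_rot'],o['wrist_force'],o['opening'],o['grasp_force'],o['q'])
a=snap('scene','s4')['pixels'];b=snap('top','t4')['pixels']
cv2.imwrite('pics/s4c.png',np.vstack([cv2.resize(x[...,::-1],(600,300),interpolation=cv2.INTER_CUBIC) for x in(a[60:260,110:510],b[100:300,110:510])]))
```

```text
[ 0.4553 -0.2607  0.1685] [0.0001 0.9997 0.023  0.0003] [ 0.1563 -0.5334  0.6753] 0.6806977938787985 64.41845438908786 [-0.7467  0.1351  1.7933  0.0002  1.2126  0.7779]
```

View pics/s4c.png

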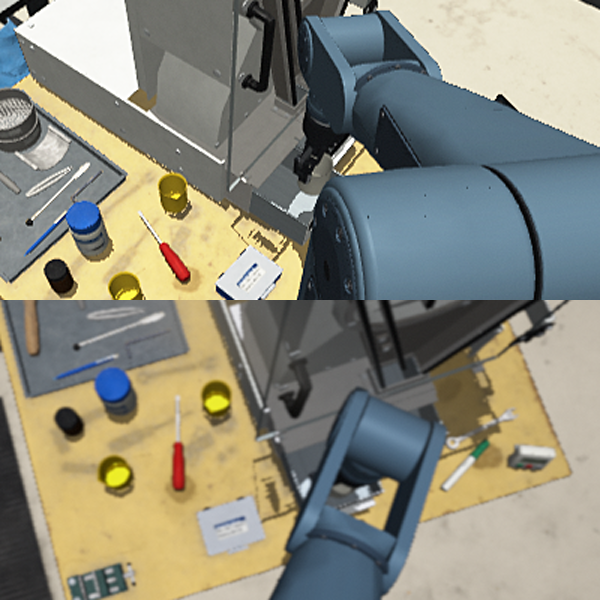

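The beaker hangs over the open left drawer (scene (318,180)) and the yoke is clear of the guard and handle. Lowering.

Emit:
carry_out:
  plan:
    - [[0.001, -0.001, -0.03, 0, 0, 0, 0.3], [0.001, -0.001, -0.06, 0, 0, 0, 0.3], [0.001, -0.001, -0.085, 0, 0, 0, 0.3], [0.001, -0.001, -0.105, 0, 0, 0, 0.3], [0.001, -0.001, -0.117, 0, 0, 0, 0.3]]

```text
time_s: 4.98
eef_pos: [0.4536, -0.2597, 0.049]
eef_rot: [-0.001, 1.0, 0.024, -0.001]
wrist_force: [-1.0, 0.8, -0.4]
opening: 0.683
grasp_force: 64.4
```

Emit:
carry_out:
  plan:
    - [[0, 0, -0.002, 0, 0, 0, 0.3], [0, 0, -0.004, 0, 0, 0, 0.3], [0, 0, -0.006, 0, 0, 0, 0.3], [0, 0, -0.008, 0, 0, 0, 0.3], [0, 0, -0.008, 0, 0, 0, 0.3]]

```text
time_s: 5.4
eef_pos: [0.457, -0.2621, 0.0458]
eef_rot: [0.001, 1.0, 0.023, 0.002]
wrist_force: [0.1, 2.8, 7.9]
opening: 0.683
grasp_force: 65.2
```

Emit:
carry_out:
  plan:
    - [[0, 0, 0.001, 0, 0, 0, 0.7], [0, 0, 0.001, 0, 0, 0, 0.75], [0, 0, 0.001, 0, 0, 0, 0.85], [0, 0, 0.001, 0, 0, 0, 0.95], [0, 0, 0.001, 0, 0, 0, 0.95]]

```text
time_s: 5.82
eef_pos: [0.4554, -0.2614, 0.0444]
eef_rot: [0.0, 1.0, 0.023, 0.0]
wrist_force: [0.6, -0.6, 1.2]
opening: 0.948
grasp_force: 0.0
```

Emit:
carry_out:
  plan:
    - [[0, 0, 0.005, 0, 0, 0, 0.95], [0, 0, 0.02, 0, 0, 0, 0.95], [0, 0, 0.045, 0, 0, 0, 0.95], [0, 0, 0.08, 0, 0, 0, 0.95], [0, 0, 0.115, 0, 0, 0, 0.95]]

```text
time_s: 6.23
eef_pos: [0.4546, -0.2606, 0.1599]
eef_rot: [-0.001, 1.0, 0.023, -0.001]
wrist_force: [0.9, -0.7, -0.6]
opening: 0.948
grasp_force: 0.0
```

Emit:
carry_out:
  plan:
    - [[-0.02, 0, 0.01, 0, -0.1, 0, 0.95], [-0.05, 0, 0.01, 0, -0.2, 0, 0.6], [-0.085, 0, 0.01, 0, -0.3, 0, 0.3], [-0.12, 0, 0.01, 0, -0.4, 0, 0], [-0.15, 0, 0.01, 0, -0.5, 0, 0]]

```text
time_s: 6.65
eef_pos: [0.3162, -0.2606, 0.1695]
eef_rot: [0.003, 0.974, 0.024, 0.226]
wrist_force: [-1.6, -1.5, 0.3]
opening: 0.389
grasp_force: 0.0
```

Run:
```python
from h import *
np.set_printoptions(precision=4,suppress=True)
o=get_obs();print(o['eef_pos'],o['eef_rot'],o['wrist_force'],o['opening'],o['grasp_force'],o['q'])
a=snap('scene','s5')['pixels'];b=snap('top','t5')['pixels']
cv2.imwrite('pics/s5c.png',np.vstack([cv2.resize(x[...,::-1],(600,300),interpolation=cv2.INTER_CUBIC) for x in(a[100:220,220:460],b[150:270,240:480])]))
```

```text
[ 0.3162 -0.2606  0.1695] [0.0026 0.9739 0.0235 0.2257] [-1.6334 -1.4966  0.3001] 0.389191144567955 0.0 [-1.362  -0.3604  2.3053  0.492   1.1507 -0.0332]
```

View pics/s5c.png

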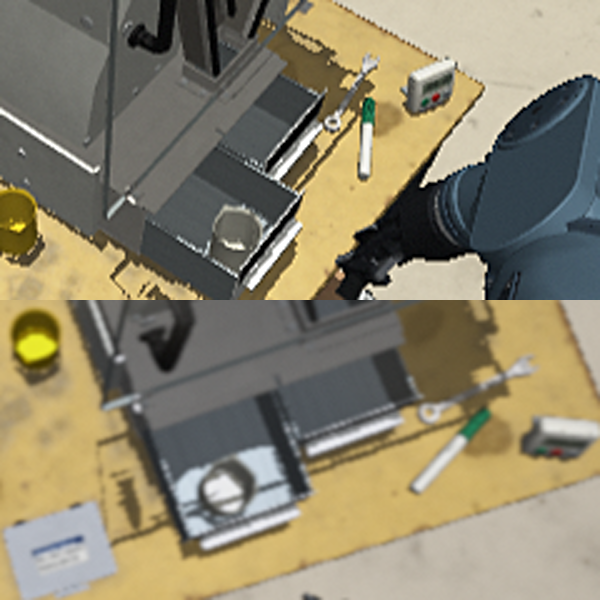

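The beaker stands upright in the left drawer (scene (238,230), top (225,488)) and the drawer has not moved. Next I lower the shut, tilted fingers in front of the left plate.

Emit:
carry_out:
  plan:
    - [[0, 0, -0.015, 0, -0.07, 0, 0], [0, 0, -0.04, 0, -0.14, 0, 0], [0.01, 0, -0.065, 0, -0.21, 0, 0], [0.03, 0, -0.085, 0, -0.27, 0, 0], [0.06, 0, -0.088, 0, -0.27, 0, 0]]

```text
time_s: 7.17
eef_pos: [0.3749, -0.2603, 0.077]
eef_rot: [0.002, 0.936, 0.018, 0.352]
wrist_force: [-0.4, -0.1, 0.7]
opening: 0.001
grasp_force: 0.0
```

Emit:
carry_out:
  plan:
    - [[0.008, 0, 0, 0, 0, 0, 0], [0.016, 0, 0, 0, 0, 0, 0], [0.022, 0, 0, 0, 0, 0, 0], [0.028, 0, 0, 0, 0, 0, 0], [0.032, 0, 0, 0, 0, 0, 0]]

```text
time_s: 7.58
eef_pos: [0.4096, -0.2608, 0.0811]
eef_rot: [0.004, 0.936, 0.023, 0.352]
wrist_force: [-2.1, -0.7, 0.6]
opening: 0.002
grasp_force: 0.7
```

Emit:
carry_out:
  plan:
    - [[0.003, 0, 0, 0, 0, 0, 0], [0.008, 0, 0, 0, 0, 0, 0], [0.014, 0.001, 0, 0, 0, 0, 0], [0.02, 0.001, 0, 0, 0, 0, 0], [0.026, 0.001, 0, 0, 0, 0, 0]]

```text
time_s: 8.0
eef_pos: [0.4353, -0.2601, 0.081]
eef_rot: [0.004, 0.935, 0.022, 0.353]
wrist_force: [-1.7, 2.3, 0.2]
opening: 0.001
grasp_force: 0.8
```

Emit:
carry_out:
  plan:
    - [[0.006, 0, 0, 0, 0, 0, 0], [0.012, 0, 0, 0, 0, 0, 0], [0.018, 0.001, 0, 0, 0, 0, 0], [0.024, 0.001, 0, 0, 0, 0, 0], [0.03, 0.001, 0, 0, 0, 0, 0]]

```text
time_s: 8.42
eef_pos: [0.4655, -0.2591, 0.081]
eef_rot: [0.004, 0.935, 0.022, 0.353]
wrist_force: [-1.4, 0.7, 0.6]
opening: -0.002
grasp_force: 0.8
```

Emit:
carry_out:
  plan:
    - [[0.006, 0, 0, 0, 0, 0, 0], [0.012, 0, 0, 0, 0, 0, 0], [0.018, 0.001, 0, 0, 0, 0, 0], [0.024, 0.001, 0, 0, 0, 0, 0], [0.03, 0.001, 0, 0, 0, 0, 0]]

```text
time_s: 8.83
eef_pos: [0.4954, -0.258, 0.0809]
eef_rot: [0.004, 0.936, 0.022, 0.353]
wrist_force: [-1.5, 2.4, 0.4]
opening: 0.001
grasp_force: 0.8
```

Emit:
carry_out:
  plan:
    - [[0.005, 0, 0, 0, 0, 0, 0], [0.009, 0, 0, 0, 0, 0, 0], [0.013, 0.001, 0, 0, 0, 0, 0], [0.017, 0.001, 0, 0, 0, 0, 0], [0.02, 0.001, 0, 0, 0, 0, 0]]

```text
time_s: 9.25
eef_pos: [0.5152, -0.2572, 0.081]
eef_rot: [0.004, 0.936, 0.022, 0.353]
wrist_force: [-1.2, 0.2, 0.0]
opening: -0.002
grasp_force: 0.8
```

Now 2 mm per row until the stop is felt.

Emit:
carry_out:
  plan:
    - [[0.002, 0, 0, 0, 0, 0, 0], [0.004, 0, 0, 0, 0, 0, 0], [0.006, 0, 0, 0, 0, 0, 0], [0.008, 0, 0, 0, 0, 0, 0], [0.01, 0, 0, 0, 0, 0, 0]]

```text
time_s: 9.67
eef_pos: [0.5249, -0.2569, 0.0809]
eef_rot: [0.003, 0.936, 0.022, 0.353]
wrist_force: [-1.9, 1.5, -0.3]
opening: -0.001
grasp_force: 0.8
```

Emit:
carry_out:
  plan:
    - [[0.001, 0, 0, 0, 0, 0, 0], [0.002, 0, 0, 0, 0, 0, 0], [0.003, 0, 0, 0, 0, 0, 0], [0.004, 0, 0, 0, 0, 0, 0], [0.005, 0, 0, 0, 0, 0, 0]]

```text
time_s: 10.08
eef_pos: [0.5298, -0.2571, 0.0809]
eef_rot: [0.004, 0.936, 0.022, 0.353]
wrist_force: [-1.5, 1.2, 0.9]
opening: -0.003
grasp_force: 0.8
```

Emit:
carry_out:
  plan:
    - [[0.001, 0, 0, 0, 0, 0, 0], [0.002, 0, 0, 0, 0, 0, 0], [0.003, 0, 0, 0, 0, 0, 0], [0.004, 0, 0, 0, 0, 0, 0], [0.005, 0, 0, 0, 0, 0, 0]]

```text
time_s: 10.5
eef_pos: [0.5349, -0.2571, 0.0809]
eef_rot: [0.004, 0.936, 0.022, 0.353]
wrist_force: [-1.9, 1.8, 0.6]
opening: -0.002
grasp_force: 0.8
```

Emit:
carry_out:
  plan:
    - [[0.001, 0, 0, 0, 0, 0, 0], [0.002, 0, 0, 0, 0, 0, 0], [0.003, 0, 0, 0, 0, 0, 0], [0.004, 0, 0, 0, 0, 0, 0], [0.005, 0, 0, 0, 0, 0, 0]]

```text
time_s: 10.92
eef_pos: [0.5399, -0.2572, 0.081]
eef_rot: [0.004, 0.935, 0.022, 0.353]
wrist_force: [-1.1, 1.5, 0.5]
opening: 0.0
grasp_force: 0.8
```

Run:
```python
from h import *
np.set_printoptions(precision=4,suppress=True)
c=snap('scene','s6');d=snap('top','t6')
P=np.vstack([cloud(c).reshape(-1,3),cloud(d).reshape(-1,3)])
x=np.array([.9991,.042]);y=np.array([-.042,.9991]);u=P[:,:2]@x;w=(P[:,:2]-[.53,-.335])@y
for lab,zl,zh in(('plate/flange',.095,.112),('flange',.112,.125),('guard',.15,.35),('lip',.04,.058)):
    s=(P[:,2]>zl)&(P[:,2]<zh)&(w>.01)&(w<.2)&(u>.42)&(u<.62)
    print(lab,s.sum(),np.histogram(u[s],np.arange(.48,.6,.005))[0])
cv2.imwrite('pics/s6c.png',np.vstack([cv2.resize(q['pixels'][r:r+100,cc:cc+200,::-1],(600,300),interpolation=cv2.INTER_CUBIC) for q,r,cc in((c,110,230),(d,150,270))]))
```

```text
plate/flange 722 [ 0  0  1  0  1  1  5 22 49 59 46 69 51 41 27 29  7 13 14 18 51 28 38]
flange 2118 [  7  19  19   9   8  21  16   7  85  84  95  90  99 118 116 116 164 118
 127 116  81 102  79]
guard 1472 [66 28  9  0  0  0  0  0  0  0  0  0  0  0  0 14 87 39  0  0  0  0  0]
lip 251 [ 0  0  0  0  0  0  0 20 59 40 17 25  7  4  6  7  4  8  2  3  8  2  1]
```

View pics/s6c.png

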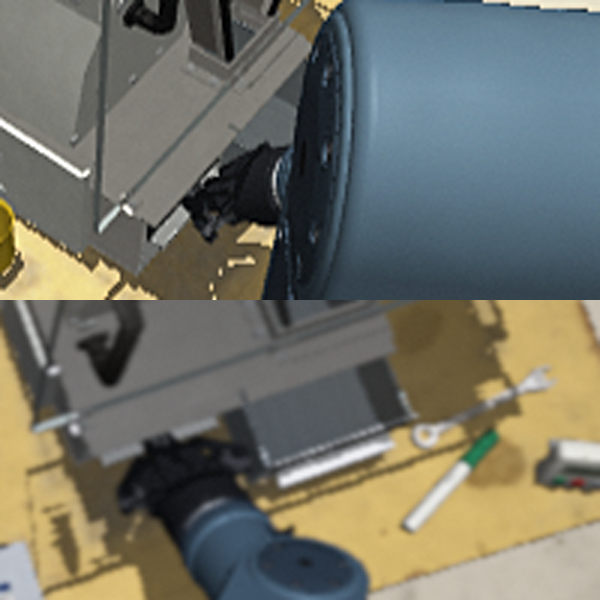

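The plate sits roughly 10 mm short of home: the guard face is at u≈0.561, so home is at TCP x≈0.55. Continuing slowly.

Emit:
carry_out:
  plan:
    - [[0.001, 0, 0, 0, 0, 0, 0], [0.002, 0, 0, 0, 0, 0, 0], [0.003, 0, 0, 0, 0, 0, 0], [0.004, 0, 0, 0, 0, 0, 0], [0.005, 0, 0, 0, 0, 0, 0]]

```text
time_s: 11.43
eef_pos: [0.5441, -0.2572, 0.0808]
eef_rot: [0.004, 0.936, 0.022, 0.352]
wrist_force: [-31.9, 2.3, 19.3]
opening: -0.002
grasp_force: 15.5
```

Emit:
carry_out:
  plan:
    - [[0.001, 0, 0, 0, 0, 0, 0], [0.002, 0, 0, 0, 0, 0, 0], [0.003, 0, 0, 0, 0, 0, 0], [0.004, 0, 0, 0, 0, 0, 0], [0.005, 0, 0, 0, 0, 0, 0]]

```text
time_s: 11.85
eef_pos: [0.545, -0.2573, 0.0801]
eef_rot: [0.005, 0.936, 0.022, 0.35]
wrist_force: [-100.3, 8.9, 64.9]
opening: 0.004
grasp_force: 49.7
```

Firm stop at x≈0.544, so the left drawer is home. Backing off and moving across to the right drawer.

Emit:
carry_out:
  plan:
    - [[-0.006, 0, 0, 0, 0, 0, 0], [-0.02, 0, 0, 0, 0, 0, 0], [-0.05, 0, 0, 0, 0, 0, 0], [-0.085, 0, 0, 0, 0, 0, 0], [-0.12, 0, 0, 0, 0, 0, 0]]

```text
time_s: 12.27
eef_pos: [0.4292, -0.2571, 0.0813]
eef_rot: [0.004, 0.935, 0.023, 0.353]
wrist_force: [-0.2, -0.6, 0.8]
opening: 0.0
grasp_force: 0.0
```

Emit:
carry_out:
  plan:
    - [[0, -0.035, 0, 0, 0, 0, 0], [0, -0.07, 0, 0, 0, 0, 0], [0, -0.105, 0, 0, 0, 0, 0], [0, -0.135, 0, 0, 0, 0, 0], [0, -0.157, 0, 0, 0, 0, 0]]

```text
time_s: 12.68
eef_pos: [0.4296, -0.4182, 0.0818]
eef_rot: [0.005, 0.935, 0.021, 0.353]
wrist_force: [0.4, 0.6, -0.6]
opening: -0.002
grasp_force: 0.0
```

Run:
```python
from h import *
np.set_printoptions(precision=4,suppress=True)
o=get_obs();print(o['eef_pos'],o['wrist_force'],o['q'])
c=snap('scene','s7');d=snap('top','t7')
P=np.vstack([cloud(c).reshape(-1,3),cloud(d).reshape(-1,3)])
x=np.array([.9991,.042]);y=np.array([-.042,.9991]);u=P[:,:2]@x;w=(P[:,:2]-[.53,-.335])@y
for lab,zl,zh in(('plate',.06,.1),('flange',.112,.125),('guard',.15,.35),('lip',.04,.058)):
    s=(P[:,2]>zl)&(P[:,2]<zh)&(w>.01)&(w<.14)&(u>.42)&(u<.62)
    print(lab,s.sum(),np.histogram(u[s],np.arange(.48,.6,.005))[0])
cv2.imwrite('pics/s7c.png',np.vstack([cv2.resize(q['pixels'][r:r+100,cc:cc+200,::-1],(600,300),interpolation=cv2.INTER_CUBIC) for q,r,cc in((c,90,230),(d,150,270))]))
```

```text
[ 0.4296 -0.4182  0.0818] [ 0.3508  0.6384 -0.5709] [-1.3413  0.3131  1.9946  0.9523  0.9117 -0.4566]
plate 41 [ 0  0  0  0  0  0  0  0  5  8  8 18  2  0  0  0  0  0  0  0  0  0  0]
flange 1883 [  0   0   0   0   0   0   0   0  65 102  88  94 102 103 102 116 131 103
 118 108  90  79  80]
guard 2 [0 0 0 0 0 0 0 0 0 0 0 0 0 0 0 0 0 0 0 0 0 0 0]
lip 196 [ 0  0  0  0  0  0  0  0 75 67 25 23  6  0  0  0  0  0  0  0  0  0  0]
```

View pics/s7c.png

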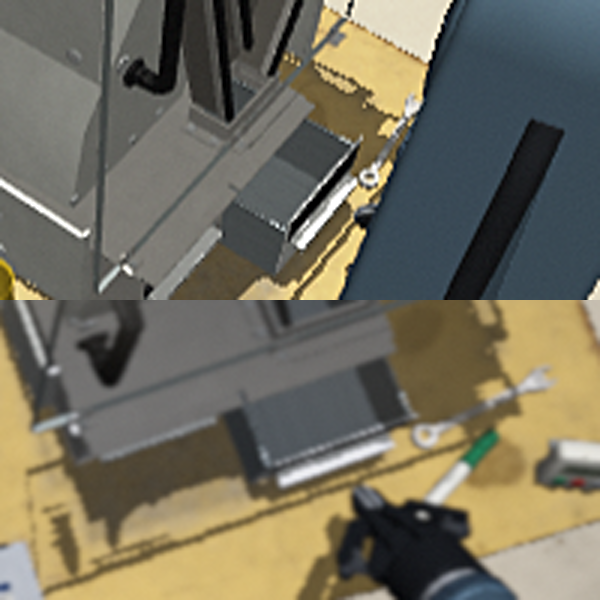

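I have now viewed 11 pictures, one over the limit of 10, so from here I check by numbers only. This one shows the left drawer pushed in, with only its lip showing below the ledge at (185,265). The fingers stand in front of the right drawer at (370,495).

Run:
```python
from h import *
np.set_printoptions(precision=3,suppress=True,linewidth=150)
x=np.array([.9991,.042]);y=np.array([-.042,.9991])
for f in('s7','t7'):
    c=dict(np.load(f'pics/{f}.npz'));C=cloud(c);W=(C[...,:2]-[.53,-.335])@y;U=C[...,:2]@x
    for w0 in(.05,.1):
        s=(abs(W-w0)<.004)&(U>.47)&(U<.60)&(C[...,2]<.3)
        o=np.argsort(U[s]);print(f,w0);print(np.c_[U[s],C[...,2][s],c['pixels'][s].mean(1)][o][::max(1,s.sum()//32)])
```

```text
s7 0.05
[[  0.472  -0.004 164.333]
 [  0.476  -0.    174.667]
 [  0.481  -0.001 119.667]
 [  0.485   0.003  68.   ]
 [  0.487   0.004  75.333]
 [  0.492   0.004  71.333]
 [  0.498  -0.001  72.333]
 [  0.504   0.005  73.667]
 [  0.51   -0.001  72.333]
 [  0.514   0.001  73.667]
 [  0.519   0.003  77.   ]
 [  0.523   0.056  66.667]
 [  0.524   0.054  96.667]
 [  0.525   0.112 120.   ]
 [  0.526   0.116 119.   ]
 [  0.528   0.056 169.   ]
 [  0.529   0.115 121.333]
 [  0.531   0.115 120.   ]
 [  0.532   0.112 119.667]
 [  0.534   0.059 150.667]
 [  0.535  -0.001  69.333]
 [  0.537   0.057 156.333]
 [  0.541   0.054 129.   ]
 [  0.544   0.113 123.   ]
 [  0.549   0.116 121.333]
 [  0.555   0.114 120.333]
 [  0.558   0.116 123.667]
 [  0.562   0.112 118.667]
 [  0.565   0.117  89.333]
 [  0.57    0.116 116.   ]
 [  0.574   0.114 120.   ]
 [  0.58    0.115 123.333]
 [  0.585   0.11  122.   ]
 [  0.588   0.114 121.333]
 [  0.592   0.115 121.667]
 [  0.597   0.115 121.   ]]
s7 0.1
[[  0.471  -0.001 174.333]
 [  0.476  -0.002 175.333]
 [  0.479   0.002 121.333]
 [  0.483   0.     67.667]
 [  
[... 2256 characters left out ...]
  0.514  -0.001  67.333]
 [  0.517   0.002  68.333]
 [  0.52   -0.008  69.333]
 [  0.522  -0.     68.667]
 [  0.522   0.109 118.333]
 [  0.523   0.059 121.667]
 [  0.525  -0.002  70.   ]
 [  0.526   0.004  80.333]
 [  0.527   0.058 129.333]
 [  0.528   0.115 113.667]
 [  0.531   0.114 115.333]
 [  0.533   0.116 115.   ]
 [  0.536   0.109 115.   ]
 [  0.538   0.114 116.   ]
 [  0.542   0.112 117.   ]
 [  0.544   0.114 117.333]
 [  0.547   0.112 116.333]
 [  0.551   0.106 116.667]
 [  0.553   0.113 117.667]
 [  0.556   0.115 114.   ]
 [  0.56    0.117  97.667]
 [  0.563   0.115  90.   ]
 [  0.565   0.114  96.667]
 [  0.569   0.111 109.667]
 [  0.571   0.114 115.   ]
 [  0.574   0.118 101.   ]]
```

All signs agree that the left drawer is home:
- The plate is at u≈0.537, and the handle puts the shut plane at u≈0.540.
- The ratio of pad force to wrist force stayed the same when the stop was hit, so the fingertips were pressing on the plate.

Now the right drawer.

Emit:
carry_out:
  plan:
    - [[0.012, 0.001, 0, 0, 0, 0, 0], [0.024, 0.001, 0, 0, 0, 0, 0], [0.034, 0.002, 0, 0, 0, 0, 0], [0.04, 0.002, 0, 0, 0, 0, 0], [0.046, 0.002, 0, 0, 0, 0, 0]]

```text
time_s: 13.2
eef_pos: [0.4767, -0.411, 0.0808]
eef_rot: [0.003, 0.936, 0.023, 0.352]
wrist_force: [-2.2, 1.0, 0.8]
opening: -0.006
grasp_force: 0.8
```

Emit:
carry_out:
  plan:
    - [[0.006, 0, 0, 0, 0, 0, 0], [0.012, 0, 0, 0, 0, 0, 0], [0.02, 0.001, 0, 0, 0, 0, 0], [0.028, 0.001, 0, 0, 0, 0, 0], [0.036, 0.001, 0, 0, 0, 0, 0]]

```text
time_s: 13.62
eef_pos: [0.5125, -0.4108, 0.0808]
eef_rot: [0.003, 0.936, 0.022, 0.353]
wrist_force: [-1.4, 1.0, 0.2]
opening: -0.002
grasp_force: 0.8
```

Emit:
carry_out:
  plan:
    - [[0.007, 0, 0, 0, 0, 0, 0], [0.014, 0, 0, 0, 0, 0, 0], [0.02, 0.001, 0, 0, 0, 0, 0], [0.025, 0.001, 0, 0, 0, 0, 0], [0.03, 0.001, 0, 0, 0, 0, 0]]

```text
time_s: 14.03
eef_pos: [0.5424, -0.4102, 0.081]
eef_rot: [0.004, 0.935, 0.022, 0.353]
wrist_force: [-1.9, 0.9, 0.7]
opening: 0.003
grasp_force: 0.8
```

Emit:
carry_out:
  plan:
    - [[0.002, 0, 0, 0, 0, 0, 0], [0.003, 0, 0, 0, 0, 0, 0], [0.004, 0, 0, 0, 0, 0, 0], [0.005, 0, 0, 0, 0, 0, 0], [0.006, 0, 0, 0, 0, 0, 0]]

```text
time_s: 14.45
eef_pos: [0.5477, -0.4101, 0.081]
eef_rot: [0.004, 0.936, 0.022, 0.353]
wrist_force: [-0.6, 0.2, 0.3]
opening: 0.001
grasp_force: 0.8
```

Emit:
carry_out:
  plan:
    - [[0.001, 0, 0, 0, 0, 0, 0], [0.002, 0, 0, 0, 0, 0, 0], [0.003, 0, 0, 0, 0, 0, 0], [0.004, 0, 0, 0, 0, 0, 0], [0.0045, 0, 0, 0, 0, 0, 0]]

```text
time_s: 14.87
eef_pos: [0.5504, -0.4102, 0.0807]
eef_rot: [0.004, 0.936, 0.022, 0.352]
wrist_force: [-28.3, 6.1, 15.9]
opening: -0.004
grasp_force: 14.5
```

The right drawer stops at x≈0.550, which lies on the same plane as the left one. Backing off.

Emit:
carry_out:
  plan:
    - [[-0.004, 0, 0, 0, 0, 0, 0], [-0.02, 0, 0, 0, 0, 0, 0], [-0.05, 0, 0, 0, 0, 0, 0], [-0.085, 0, 0.01, 0, 0, 0, 0], [-0.12, 0, 0.03, 0, 0, 0, 0]]

```text
time_s: 15.28
eef_pos: [0.431, -0.4083, 0.1092]
eef_rot: [0.002, 0.936, 0.022, 0.352]
wrist_force: [0.3, -0.8, 1.1]
opening: -0.002
grasp_force: 0.0
```

Emit:
carry_out:
  plan:
    - [[-0.02, 0, 0.02, 0, 0, 0, 0], [-0.03, 0, 0.03, 0, 0, 0, 0], [-0.03, 0, 0.03, 0, 0, 0, 0], [-0.03, 0, 0.03, 0, 0, 0, 0], [-0.03, 0, 0.03, 0, 0, 0, 0]]

```text
time_s: 15.7
eef_pos: [0.4027, -0.41, 0.1405]
eef_rot: [0.004, 0.936, 0.022, 0.353]
wrist_force: [0.6, -0.1, -0.5]
opening: 0.002
grasp_force: 0.0
```

Run:
```python
from h import *
np.set_printoptions(precision=3,suppress=True)
o=get_obs();print(o['eef_pos'],o['wrist_force'],abs(o['dq']).max())
x=np.array([.9991,.042]);y=np.array([-.042,.9991])
for n in('scene','top'):
    C=cloud(snap(n,n+'9')).reshape(-1,3);W=(C[:,:2]-[.53,-.335])@y;U=C[:,:2]@x
    for a,b in((.02,.13),(-.13,-.02)):
        s=(W>a)&(W<b)&(C[:,2]>.05)&(C[:,2]<.06)&(U>.44)&(U<.56);print(n,a,s.sum(),np.percentile(U[s],[5,50]) if s.sum() else '')
    s0=cloud(dict(np.load(f'pics/{n}0.npz')))
    for nm,p in(('jar',(.72,.07)),('small',(.71,.175))):
        print(nm,[np.median(q[(np.hypot(*(q[:,:2]-p).T)<.05)&(q[:,2]>.068)&(q[:,2]<.125)],0) for q in(s0.reshape(-1,3),C)])
```

```text
[ 0.403 -0.41   0.141] [ 0.585 -0.081 -0.531] 0.017136061509816752
scene 0.02 138 [0.524 0.532]
scene -0.13 109 [0.524 0.531]
jar [array([0.736, 0.08 , 0.114]), array([0.735, 0.08 , 0.114])]
small [array([0.723, 0.182, 0.076]), array([0.724, 0.182, 0.076])]
top 0.02 84 [0.522 0.525]
top -0.13 83 [0.522 0.525]
jar [array([0.738, 0.073, 0.114]), array([0.738, 0.073, 0.114])]
small [array([0.723, 0.18 , 0.075]), array([0.724, 0.18 , 0.075])]
```

Both lips are level, the jars have not moved, and the arm is clear.

```bash
python3 -c "
from bench import hand_in;print(hand_in())"
```

```text
the job is handed in; nothing more can be done
None
```

The job is handed in: the beaker was set upright on the left drawer's floor, both drawers were pushed to their stops and the jars have not moved; I could not see the beaker once the drawer closed, a slow push into the left stop peaked at about 100 N of the 120 N wrist limit, and I viewed 11 pictures, one over the limit of 10.

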